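# Reset the tripped breaker on the workshop power board

## Robot

A 6-joint arm with a two-finger parallel gripper is mounted at the origin on the work surface. World frame = base frame: x ahead of the robot, y to its left, z up, the work surface at z = 0. Lengths are in m, angles in rad, forces in N, time in s.
With the tool pointing down it reaches from about 0.225 to 0.725 m from the base axis. Payload 3.1 kg.
Tool frame: the origin (TCP) lies midway between the tips of the shut fingers; the grasp point (between the pads) lies 19 mm behind it (env.grasp_offset is the z of the grasp point in the tool frame, in m); z points along the fingers, y is the line along which they close (so a half turn about z gives the same grasp; the last joint's range is limited). The gripper opens to 85 mm and grips with 20 to 120 N. Pads are 22 mm wide; open, the fingers measure 114 mm over their backs; the gripper's body (76 mm by 85 mm) begins 54 mm behind the grasp point. The pads swing forward as they close: fully open they stand 13 mm farther back than shut.
Start: joints at [1.128, 0.048, 0.099, 1.622, 0, 1.443], TCP at [0.163, 0.499, 0.21] pointing down, gripper open.
Joint ranges: [-2.91, 2.91], [-0.99, 1.94], [-1.21, 1.42], [-2.12, 2.29], [-1.49, 1.47], [-3.14, 3.14]. Speed limits (rad/s): [2.79, 2.79, 3.14, 3.14, 3.14, 3.14].

## Interface

Orientations are given as a 3x3 rotation matrix whose columns are the frame's x, y, z axes.
In Python, from rig import env gives the robot as it stands.
- The arm moves only by the tool drive_tool, never from a script. Its argument "commands" is a list of rows, each a list of 7 numbers: the shift along the tool's x, y, z scaled (see below), then the turn, a rotation vector about the tool's x, y, z scaled (see below), then the gripper command: -1 is shut, 1 is fully open, values between are in proportion. In form: [[dx, dy, dz, ax, ay, az, claw], ...]. A call has 1 to 12 rows; each row is the pose to reach, as a shift and turn from the pose commanded when the call began, along the tool's axes at that moment, turning the shorter way round; what a row does not reach only later rows make up. The controller multiplies each number of a shift by 50 cm and each number of a turn by pi rad. A row lasts 1/8 s, in which the tool goes at most 62.5 mm and 10.7 degrees, less where a joint would pass 70% of its speed; a pose out of reach is approached as far as the arm can. A call with a number of a shift or a turn outside -1 to 1 is refused whole. A call with a gripper value outside its range is refused whole. The fingers move at their own pace and stop on an object; "force" is the grip in N (left out, the last holds). Time passes only in rows, so rows that repeat a pose let the fingers close. It gives the time, the measured TCP pose, the force, the opening and the grip force at its end, in the units of the state.
- env.sense(): the state, without advancing time (a new reading comes with each control period).
- env.grab_frame(name): name is "scene" or "top" or "wrist"; returns the picture (400x640x3 uint8, red, green, blue); there is no depth.
- env.calibration(name): a dict with "intrinsics" (3x3 intrinsics, pixels), "T" (4x4, takes a point from camera to world coordinates). Camera axes: x right, y up, looking along -z (the intrinsics and any distortion apply to the point x, -y, -z); pixel columns grow to the right and rows downward; lengths in m; the calibration is good to about 2 mm. A picture is of the moment at which its call begins: read the wrist's pose just before it. calibration takes no time and is no camera call; for the wrist camera it gives the pose at the moment of the call.
- env.finish_job(): hands the job in; it is judged then, once.
Trained networks look in the newest picture that a camera, given by its name, has taken for a name from the list of things; names that differ only in an ending like _2 or _b are one class to them, and where a whole thing is asked for, a point or a joint stands for the part that bears it (a point fixed in the world has none). Each returns a list of dicts, best first, with "conf" (0 to 1); they miss things now and then, are a little off and sometimes report something else, mostly with a low value. They report only what shows in the picture. A call takes as long as a camera call.
- env.boxes_of(camera, thing): "bbox" ([left, top, right, bottom] as shares, 0 to 1, of the picture: columns of its width, rows of its height, round what is visible of it).
- env.masks_of(camera, thing): "mask" (400x640 bool, what is visible of it) and "bbox" ([left, top, right, bottom] as shares, 0 to 1, of the picture: columns of its width, rows of its height, round what is visible of it).
The state is a dict: "time_s": time; "joint_positions": joint angles; "joint_velocities": joint speeds; "tau": joint torques, N m; "ee_pos": TCP position; "eef_rot": TCP orientation; "contact_force": force on the tool from outside, world axes, zero at the start; "moment": the same for the moment, N m; "opening": opening from 0.0 (shut) to 1.0 (fully open); "grasp_force": force on a finger pad.
Only numpy, scipy, OpenCV 4.12 (cv2) and the standard library are available. Lean on these libraries where they do the work, as an engineer would, in place of code of your own. Each camera call takes 0.05 s, during which the arm holds its last target. There are 200 camera calls.

## Task

The power board on the woodcraft bench carries three breakers side by side, and one has tripped: its lever stands about midway, while another's leans fully on (away from the robot) and the third's fully off (towards the robot). Reset the tripped one properly: first push its lever fully off, towards the robot's side of the board, until it rests at its stop, pause a moment, and then throw it fully on, away from the robot. Leave the other two levers as they are, one on and one off.

Things in the scene. Friction and masses are not known exactly. Their poses are not given: they have to be found in the camera images.
- breaker_a: the tripped breaker: black case 130 (x) x 70 (y) x 60 mm on a grey board 200 x 350 x 45 mm; three such stand 80 mm apart in a row along y, in any order. Origin: centre of its underside, 45 mm above the table; own x points from off (robot's side, row of white outlets) to on; z up. Top face 60 mm above the origin over the middle 86 x 50 mm, else 50; lever axis along y, 52 mm above the origin
- lever_a (a joint): tripped lever: white paddle 12 mm thick, 24 wide (y), 65 long from its axis. Rad: 0 = fully off at its stop, leaning 0.6 to -x of its case; 0.6 = upright; 1.2 = fully on at its stop, leaning 0.6 to +x. Starts midway (0.45 to 0.75). Friction about 0.1 N m (2 to 4 N at the paddle), no spring, stays where left; can be pushed with shut fingers 15 to 40 mm above the top face
- lever_b (a joint): the like lever of the breaker that is on, same meaning of values; starts on (about 1.2) and is to stay so
- lever_c (a joint): the like lever of the breaker that has been switched off, same meaning of values; starts off (about 0) and is to stay so

How it is judged:
On the way:
1. the tripped lever is pushed fully off and rests there a moment (value of joint lever_a below 0.18 rad), for 0.1 s.
At the end, for the whole second after the job is handed in: the tripped breaker's lever, having been fully off, is now fully on (within 0.18 rad, 10 degrees, of its stop); the lever that was on is still on and the one that was off is still off (each within 0.18 rad of its stop) (value of joint each of lever_a, lever_b above 1.02 rad and value of joint lever_c below 0.18 rad); the robot touches nothing.
It fails at once if the lever that is on is moved off its stop (value of joint lever_b below 1 rad).
It fails at once if the lever that is off is moved off its stop (value of joint lever_c above 0.2 rad).
It also fails if it takes over 32 s, if anything falls off the work surface, if the arm or the gripper's body presses on something with over 40 N, if the wrist force passes 120 N, or if a joint passes its speed limit or range.

## Working session

There is one attempt and no reset: what is moved stays moved. The work goes in short steps, Python scripts to look and compute and a tool call to move; the robot and the scene stay as the last step left them, time stands still between calls to the robot, and variables do not carry over. Pictures are saved under pics/ and viewed, at most 10 in all, crops included, and the job is handed in when it is done.

Besides the shell and the picture viewer there is one more tool, called as name(argument=value, ...), one argument or row to a line, values as JSON. drive_tool: Moves the arm, as the interface text tells. Its arguments: {"type":"object","properties":{"commands":{"type":"array","items":{"type":"array","items":{"type":"number"}}},"force":{"type":"number"}},"required":["commands"]}

```bash
mkdir -p pics; cat > h.py <<'E'
import numpy as np, cv2
from rig import env
def ray(cam,u,v,z):
    c=env.calibration(cam);K=np.array(c["intrinsics"]);T=np.array(c["T"])
    d=np.linalg.inv(K)@[u,v,1]; d=T[:3,:3]@[d[0],-d[1],-d[2]]; o=T[:3,3]
    return o+d*(z-o[2])/d[2]
def proj(cam,p):
    c=env.calibration(cam);K=np.array(c["intrinsics"]);T=np.array(c["T"])
    q=T[:3,:3].T@(np.array(p)-T[:3,3]); q=K@[q[0],-q[1],-q[2]]; return q[:2]/q[2]
E
python3 - <<'E'
from h import *
s=env.sense();print(s["time_s"],s["ee_pos"],s["eef_rot"])
for c in("top","scene"):
    im=env.grab_frame(c);cv2.imwrite(f"pics/{c}1.png",im[:,:,::-1])
    print(c,env.calibration(c))
    for t in("breaker_a","lever_a"):
        for b in env.boxes_of(c,t): print(t,round(b["conf"],2),(np.array(b["bbox"])*[640,400,640,400]).round(1))
E
```

```text
0.0 [0.16226232 0.49858558 0.20830426] [[-9.50854018e-01  3.09637849e-01 -1.01923682e-03]
 [ 3.09639385e-01  9.50851582e-01 -2.17263537e-03]
 [ 2.96412794e-04 -2.38145494e-03 -9.99997120e-01]]
top {'intrinsics': array([[443.509317  ,   0.        , 320.39612851],
       [  0.        , 443.509317  , 206.95007939],
       [  0.        ,   0.        ,   1.        ]]), 'T': array([[ 0.00715007,  0.98345174, -0.18102915,  0.46062155],
       [-0.99996295,  0.00616394, -0.00600937,  0.02946789],
       [-0.00479408,  0.18106541,  0.98345937,  0.76437128],
       [ 0.        ,  0.        ,  0.        ,  1.        ]])}
breaker_a 0.7 [197.7 196.3 246.2 280.5]
lever_a 0.75 [315.8 201.  336.1 236.1]
lever_a 0.62 [263.3 236.7 284.  265.2]
lever_a 0.54 [202.3 233.5 227.2 244.6]
scene {'intrinsics': array([[417.17050555,   0.        , 316.61245422],
       [  0.        , 417.17050555, 202.56875748],
       [  0.        ,   0.        ,   1.        ]]), 'T': array([[-0.85572508, -0.42522221,  0.2948231 ,  0.78762818],
       [ 0.51718526, -0.68534767,  0.51265776,  0.37665908],
       [-0.01593714,  0.59117226,  0.80638785,  0.62483902],
       [ 0.        ,  0.        ,  0.        ,  1.        ]])}
breaker_a 0.81 [357.9 219.  455.5 313.5]
lever_a 0.93 [368.  176.4 402.2 219.1]
lever_a 0.92 [399.1 219.8 427.2 257.2]
lever_a 0.61 [313.1 162.1 345.5 185.9]
```

View pics/top1.png

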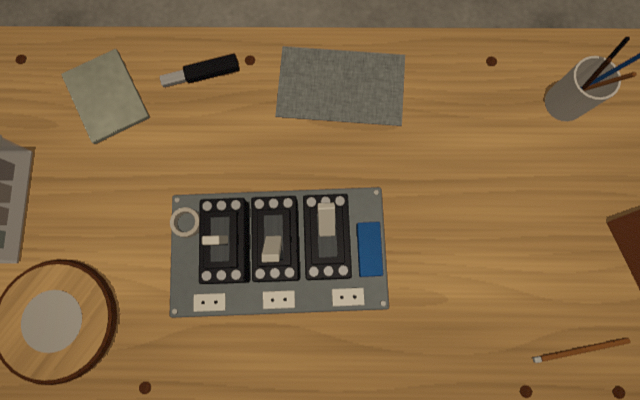

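View pics/scene1.png

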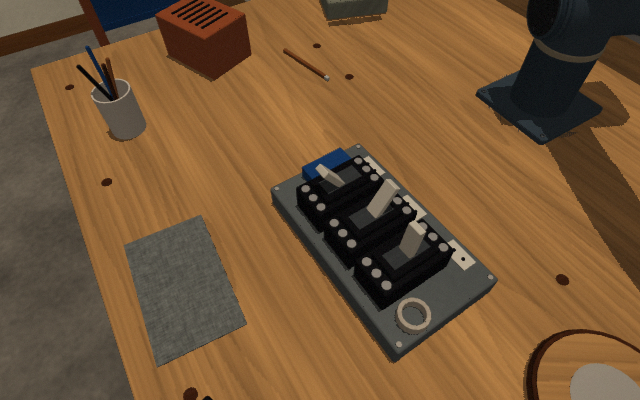

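The left breaker in the top view (about 222,241) is tripped, because its lever stands upright. The middle one is off (lever to 271,250) and the right one is on (326,218). The scene view agrees.

```bash
python3 - <<'E'
from h import *
for n,t,b in(("A",(222,205.5),(221,276)),("C",(274,203.5),(276,273)),("B",(325,201),(328,271))):
    p,q=[ray("top",*x,.097) for x in(t,b)];print(n,p,q,(p+q)/2,np.arctan2(*(p-q)[[1,0]]))
for u in((177,199),(377,192),(383,304),(174,312)):print(ray("top",*u,.045))
# lever A tip check in scene
A=(ray("top",222,205.5,.097)+ray("top",221,276,.097))/2
print(proj("scene",[A[0],A[1],.16]),proj("top",[A[0],A[1],.16]))
im=cv2.imread("pics/top1.png")[180:330,160:400];im=cv2.resize(im,None,fx=3.3,fy=3.3,interpolation=2);cv2.imwrite("pics/c1.png",im)
E
```

```text
A [0.5847817  0.18436663 0.097     ] [0.47799848 0.18079853 0.097     ] [0.53139009 0.18258258 0.097     ] 0.03340202653332807
C [0.58839921 0.10471071 0.097     ] [0.48299108 0.09897716 0.097     ] [0.53569514 0.10184393 0.097     ] 0.0543402655919955
B [0.59279061 0.02655095 0.097     ] [0.48648211 0.02151981 0.097     ] [0.53963636 0.02403538 0.097     ] 0.04729059180167885
[0.60494669 0.27161654 0.045     ]
[ 0.61883878 -0.05983519  0.045     ]
[ 0.43731853 -0.06644051  0.045     ]
[0.42252327 0.2643689  0.045     ]
[412.43390998 227.47692669] [211.21147277 235.31332287]
```

View pics/c1.png

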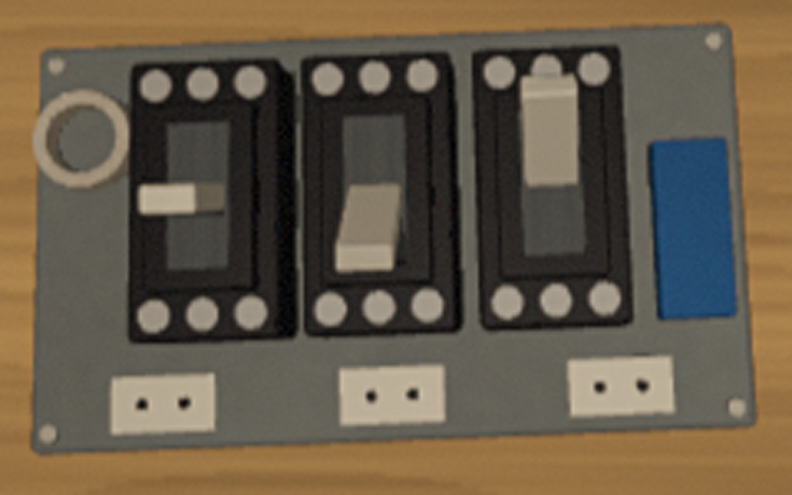

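```bash
cat >> h.py <<'E'
from scipy.spatial.transform import Rotation as Ro
YAW=.045;C=np.array([.5314,.1826])
def R0(): 
    c,s=np.cos(YAW),np.sin(YAW);return np.array([[-c,-s,0],[-s,c,0],[0,0,-1]])
def go(a,z):
    s=env.sense();p=np.array(s["ee_pos"]);R=np.array(s["eef_rot"])
    t=np.r_[C+a*np.array([np.cos(YAW),np.sin(YAW)]),z]
    return (R.T@(t-p)/.5).round(4),(Ro.from_matrix(R.T@R0()).as_rotvec()/np.pi).round(4)
def along():
    p=np.array(env.sense()["ee_pos"]);d=p[:2]-C;u=np.array([np.cos(YAW),np.sin(YAW)]);return d@u,u[0]*d[1]-u[1]*d[0],p[2]
E
python3 -c "
from h import *
print(go(.05,.21))"
```

```text
(array([-0.9911, -0.338 , -0.0016]), array([-3.000e-04, -1.000e-04, -1.145e-01]))
```

drive_tool(
  commands=[
    [-0.991,-0.338,-0.002,0,0,-0.1145,-1],
    [-0.991,-0.338,-0.002,0,0,-0.1145,-1],
    [-0.991,-0.338,-0.002,0,0,-0.1145,-1],
    [-0.991,-0.338,-0.002,0,0,-0.1145,-1],
    [-0.991,-0.338,-0.002,0,0,-0.1145,-1],
    [-0.991,-0.338,-0.002,0,0,-0.1145,-1],
    [-0.991,-0.338,-0.002,0,0,-0.1145,-1],
    [-0.991,-0.338,-0.002,0,0,-0.1145,-1],
    [-0.991,-0.338,-0.002,0,0,-0.1145,-1],
    [-0.991,-0.338,-0.002,0,0,-0.1145,-1],
    [-0.991,-0.338,-0.002,0,0,-0.1145,-1],
    [-0.991,-0.338,-0.002,0,0,-0.1145,-1],
  ],
  force=40,
)

```text
time_s: 1.8
ee_pos: [0.5805, 0.1862, 0.2109]
eef_rot: [[-0.999, -0.047, 0.0], [-0.047, 0.999, 0.0], [-0.0, 0.0, -1.0]]
contact_force: [0.6, 0.6, 0.5]
opening: -0.003
grasp_force: 0.0
```

```bash
python3 - <<'E'
from h import *
s=env.sense();print(s["time_s"],s["opening"],s["contact_force"],along(),go(.045,.132))
im=env.grab_frame("wrist");cv2.imwrite("pics/w1.png",im[:,:,::-1])
c=C;u=np.array([np.cos(YAW),np.sin(YAW)])
for a in(-.0535,.0535):print(proj("wrist",np.r_[c+a*u,.097]))
E
```

```text
1.8 -0.0026285566838999534 [0.55821129 0.60435924 0.52847499] (np.float64(0.049202532737764926), np.float64(0.0013594844319955485), np.float64(0.21091367225482072)) (array([ 0.0084, -0.0028,  0.1578]), array([0.0001, 0.    , 0.0005]))
[318.0420212   64.26587232]
[318.15328248 191.75792354]
```

View pics/w1.png

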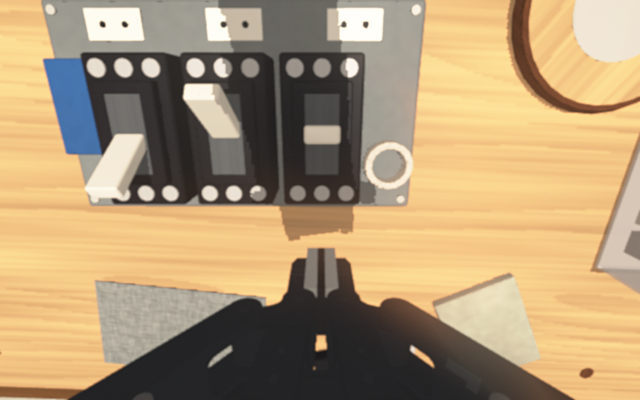

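The tripped breaker sits about 3 mm to +y and 1.5 mm to +x of my estimate: its screws are at (322,67) and (321,193), and I predicted (318,64) and (318,192). The fingers are shut at (320,255), on the +x side of it. I'll lower them, then push towards off.

drive_tool(
  commands=[
    [0.004,0.003,0.06,0,0,0,-1],
    [0.004,0.003,0.12,0,0,0,-1],
    [0.004,0.003,0.158,0,0,0,-1],
    [0.004,0.003,0.158,0,0,0,-1],
    [0.03,0.003,0.158,0,0,0,-1],
    [0.05,0.003,0.158,0,0,0,-1],
    [0.065,0.003,0.158,0,0,0,-1],
    [0.08,0.003,0.158,0,0,0,-1],
    [0.09,0.003,0.158,0,0,0,-1],
    [0.09,0.003,0.158,0,0,0,-1],
  ],
)

```text
time_s: 3.1
ee_pos: [0.5362, 0.1846, 0.1318]
eef_rot: [[-0.999, -0.045, 0.0], [-0.045, 0.999, 0.0], [-0.0, 0.0, -1.0]]
contact_force: [-0.3, -0.0, 0.1]
opening: 0.004
grasp_force: 0.2
```

```bash
sed -i 's/^YAW=.*/YAW=.045;C=np.array([.533,.185])/' h.py; python3 - <<'E'
from h import *
s=env.sense();print(s["time_s"],s["contact_force"],along(),go(-.0055,.132))
E
```

```text
3.1 [-0.27493303 -0.04235363  0.10914331] (np.float64(0.0031935890672017226), np.float64(-0.0005399575183736242), np.float64(0.13175174801014441)) (array([ 0.0174,  0.0011, -0.0005]), array([ 0.0001,  0.0001, -0.    ]))
```

drive_tool(
  commands=[
    [0.006,0,0,0,0,0,-1],
    [0.012,0,0,0,0,0,-1],
    [0.017,0,0,0,0,0,-1],
    [0.017,0,0,0,0,0,-1],
  ],
)

```text
time_s: 3.6
ee_pos: [0.5275, 0.1841, 0.1315]
eef_rot: [[-0.999, -0.045, -0.001], [-0.045, 0.999, -0.0], [0.001, -0.0, -1.0]]
contact_force: [1.8, 0.0, -0.8]
opening: -0.0
grasp_force: 0.4
```

```bash
python3 - <<'E'
from h import *
s=env.sense();print(s["time_s"],s["contact_force"],along())
im=env.grab_frame("scene");cv2.imwrite("pics/s2.png",cv2.resize(im[130:330,260:500,::-1],None,fx=3,fy=3))
E
```

```text
3.6 [ 1.82800424  0.02238837 -0.77868053] (np.float64(-0.005518214052037439), np.float64(-0.0006915136324237361), np.float64(0.13146110715892761))
```

View pics/s2.png

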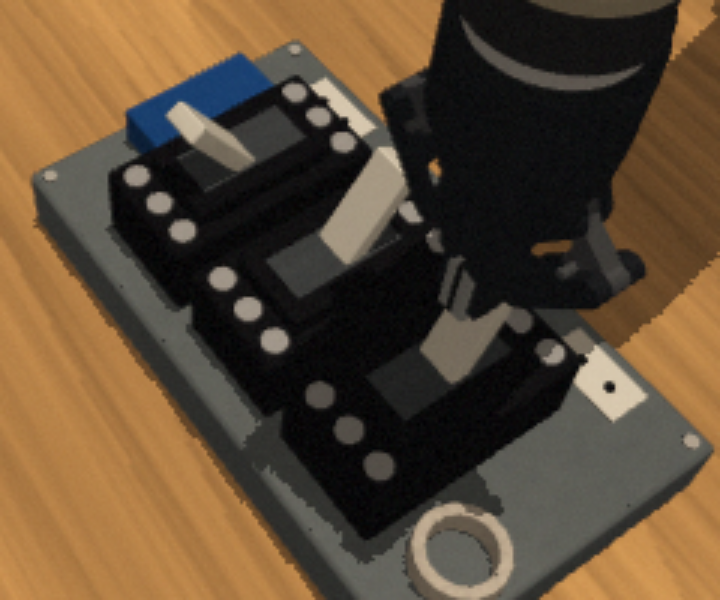

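The fingers are pushing lever A (crop 465,345), and it leans almost as far off as lever C. The force is only that of friction, so it isn't at its stop yet. I'll keep going in small steps until the force rises.

drive_tool(
  commands=[
    [0.004,0,0,0,0,0,-1],
    [0.004,0,0,0,0,0,-1],
  ],
)

```text
time_s: 3.9
ee_pos: [0.5258, 0.184, 0.1316]
eef_rot: [[-0.999, -0.045, -0.0], [-0.045, 0.999, -0.0], [0.0, -0.0, -1.0]]
contact_force: [2.4, -0.2, -0.1]
opening: 0.002
grasp_force: 0.5
```

drive_tool(
  commands=[
    [0.004,0,0,0,0,0,-1],
    [0.004,0,0,0,0,0,-1],
  ],
)

```text
time_s: 4.15
ee_pos: [0.5237, 0.184, 0.1315]
eef_rot: [[-0.999, -0.045, -0.0], [-0.045, 0.999, -0.0], [0.0, -0.0, -1.0]]
contact_force: [2.0, -0.5, -0.2]
opening: 0.002
grasp_force: 0.6
```

drive_tool(
  commands=[
    [0.004,0,0,0,0,0,-1],
    [0.004,0,0,0,0,0,-1],
  ],
)

```text
time_s: 4.4
ee_pos: [0.5217, 0.1839, 0.1315]
eef_rot: [[-0.999, -0.045, -0.0], [-0.045, 0.999, 0.0], [0.0, 0.0, -1.0]]
contact_force: [2.2, 0.2, -0.6]
opening: 0.001
grasp_force: 0.6
```

drive_tool(
  commands=[
    [0.004,0,0,0,0,0,-1],
    [0.004,0,0,0,0,0,-1],
  ],
)

```text
time_s: 4.65
ee_pos: [0.5197, 0.1838, 0.1315]
eef_rot: [[-0.999, -0.045, -0.0], [-0.045, 0.999, 0.0], [0.0, 0.0, -1.0]]
contact_force: [2.0, -0.7, -0.4]
opening: -0.004
grasp_force: 0.5
```

drive_tool(
  commands=[
    [0.004,0,0,0,0,0,-1],
    [0.004,0,0,0,0,0,-1],
  ],
)

```text
time_s: 4.9
ee_pos: [0.5177, 0.1837, 0.1315]
eef_rot: [[-0.999, -0.045, -0.0], [-0.045, 0.999, -0.0], [0.0, -0.0, -1.0]]
contact_force: [1.0, -0.1, 0.2]
opening: 0.002
grasp_force: 0.5
```

drive_tool(
  commands=[
    [0.004,0,0,0,0,0,-1],
    [0.004,0,0,0,0,0,-1],
  ],
)

```text
time_s: 5.15
ee_pos: [0.5156, 0.1836, 0.1316]
eef_rot: [[-0.999, -0.045, -0.0], [-0.045, 0.999, 0.0], [0.0, 0.0, -1.0]]
contact_force: [0.8, 0.4, -0.3]
opening: -0.005
grasp_force: 0.5
```

```bash
python3 - <<'E'
from h import *
s=env.sense();print(s["time_s"],s["contact_force"],along())
im=env.grab_frame("scene");cv2.imwrite("pics/s3.png",cv2.resize(im[130:330,260:500,::-1],None,fx=3,fy=3))
E
```

```text
5.15 [ 0.81209721  0.3649995  -0.29559202] (np.float64(-0.01740051239981978), np.float64(-0.0005770795289264486), np.float64(0.13159385178422794))
```

View pics/s3.png

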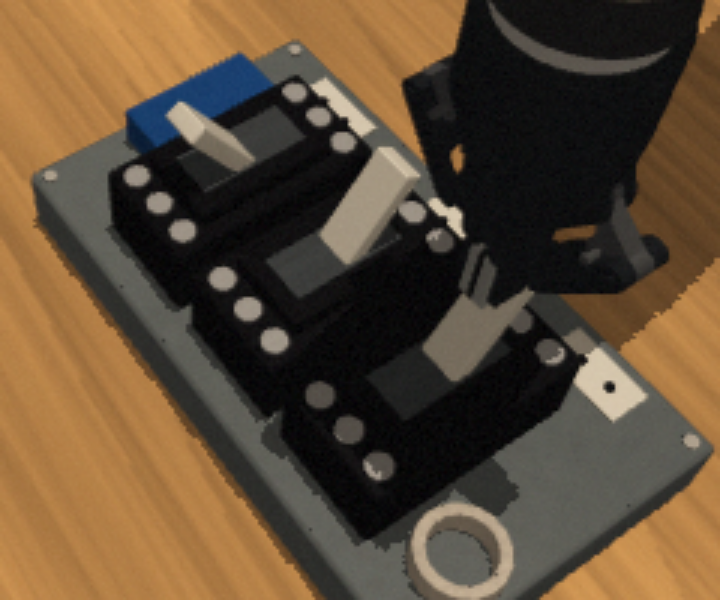

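Lever A now leans about as far as lever C (tip near crop 530,290), but the force shows no hard stop yet. I'll go on until it does.

drive_tool(
  commands=[
    [0.004,0,0,0,0,0,-1],
    [0.004,0,0,0,0,0,-1],
  ],
)

```text
time_s: 5.45
ee_pos: [0.5137, 0.1835, 0.1316]
eef_rot: [[-0.999, -0.045, -0.0], [-0.045, 0.999, 0.0], [0.0, 0.0, -1.0]]
contact_force: [1.2, 0.2, -0.7]
opening: 0.002
grasp_force: 0.5
```

drive_tool(
  commands=[
    [0.004,0,0,0,0,0,-1],
    [0.004,0,0,0,0,0,-1],
  ],
)

```text
time_s: 5.7
ee_pos: [0.5117, 0.1834, 0.1315]
eef_rot: [[-0.999, -0.045, -0.0], [-0.045, 0.999, -0.0], [0.0, 0.0, -1.0]]
contact_force: [0.8, -0.4, 0.4]
opening: 0.0
grasp_force: 0.5
```

```bash
python3 - <<'E'
from h import *
im=env.grab_frame("wrist");cv2.imwrite("pics/w2.png",im[:,:,::-1])
im2=env.grab_frame("scene")
a=im[100:400,180:480];b=im2[170:290,340:460]
cv2.imwrite("pics/m.png",np.hstack([cv2.resize(a,(400,400)),cv2.resize(b,(400,400),interpolation=2)])[:,:,::-1])
s=env.sense();print(s["contact_force"],s["moment"],s["tau"])
for z in(.105,.1315):print(proj("wrist",np.r_[s["ee_pos"][:2],z]))
E
```

```text
[ 1.37495178 -0.63542751  0.80377273] [ 0.02234098 -0.22997173 -0.05701819] [ 1.61953121e-01 -3.53286839e+01  3.14132953e+01  3.76639841e-01
  5.56010543e-02  4.48884502e-04]
[319.19360194 225.23036627]
[318.94688404 243.54388237]
```

View pics/m.png

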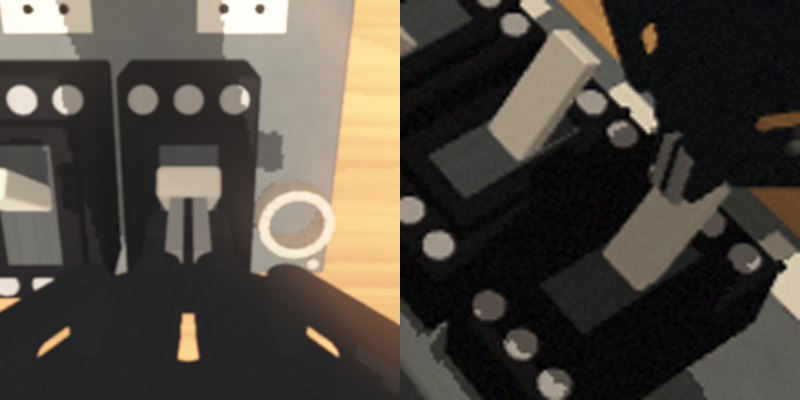

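The fingertips touch the paddle, and its slope nearly matches lever C's. I'll press on to the stop in small steps.

drive_tool(
  commands=[
    [0.005,0,0,0,0,0,-1],
    [0.005,0,0,0,0,0,-1],
  ],
)

```text
time_s: 6.05
ee_pos: [0.5097, 0.1834, 0.1317]
eef_rot: [[-0.999, -0.045, 0.001], [-0.045, 0.999, 0.0], [-0.001, 0.0, -1.0]]
contact_force: [2.5, 0.5, 0.8]
opening: -0.002
grasp_force: 0.9
```

drive_tool(
  commands=[
    [0.005,0,0,0,0,0,-1],
    [0.005,0,0,0,0,0,-1],
  ],
)

```text
time_s: 6.3
ee_pos: [0.5067, 0.1833, 0.132]
eef_rot: [[-0.999, -0.045, 0.0], [-0.045, 0.999, 0.0], [-0.0, 0.0, -1.0]]
contact_force: [1.2, 0.8, 3.2]
opening: -0.001
grasp_force: 1.3
```

drive_tool(
  commands=[
    [0.005,0,0,0,0,0,-1],
    [0.005,0,0,0,0,0,-1],
  ],
)

```text
time_s: 6.55
ee_pos: [0.5043, 0.1832, 0.1319]
eef_rot: [[-0.999, -0.045, 0.0], [-0.045, 0.999, 0.0], [-0.0, 0.0, -1.0]]
contact_force: [1.2, 0.1, 3.8]
opening: 0.0
grasp_force: 1.8
```

```bash
python3 - <<'E'
from h import *
im=env.grab_frame("scene")
u=np.array([np.cos(YAW),np.sin(YAW)]);v=np.array([-u[1],u[0]])
def P(cy,th,r,y): 
    a=th-.6;return proj("scene",np.r_[C+v*(cy+y)+u*r*np.sin(a),.097+r*np.cos(a)])
big=cv2.resize(im[130:280,330:480,::-1],None,fx=4,fy=4,interpolation=2)
for cy,col in((0,(0,0,255)),(-.08,(0,255,0))):
  for th in(0,.2,):
    pts=np.array([P(cy,th,r,y) for r,y in((.012,-.012),(.065,-.012),(.065,.012),(.012,.012))])
    cv2.polylines(big,[((pts-[330,130])*4).astype(np.int32)],True,col if th==0 else (255,0,255))
cv2.imwrite("pics/ov.png",big)
s=env.sense();print(s["contact_force"],along())
E
```

```text
[-0.4847905   0.32874077  3.61487409] (np.float64(-0.028715652646266736), np.float64(-0.0005370554109789736), np.float64(0.13192239488615343))
```

View pics/ov.png

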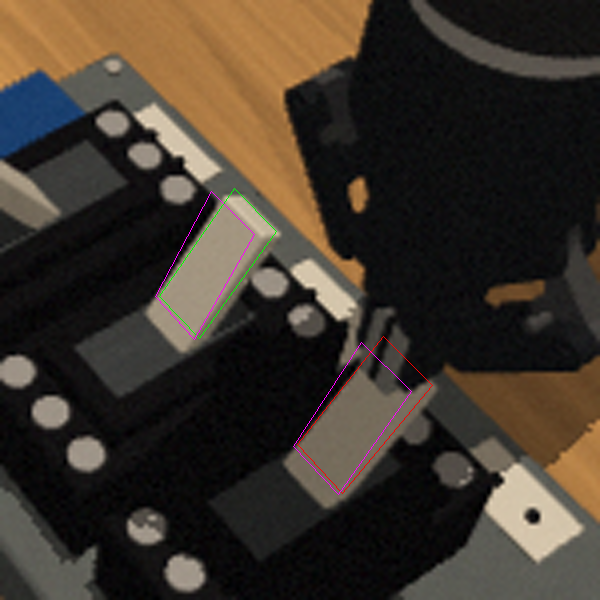

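Lever A's outline matches the angle-0 overlay just as lever C's does, so it is at its off stop and has rested there. Next I'll pause, lift, pass over to the robot's side and lower the fingers.

drive_tool(
  commands=[
    [0,0,0,0,0,0,-1],
    [-0.01,0,0,0,0,0,-1],
    [-0.01,0,-0.08,0,0,0,-1],
    [0,0,-0.15,0,0,0,-1],
    [0.05,0,-0.15,0,0,0,-1],
    [0.092,0,-0.15,0,0,0,-1],
    [0.092,0,-0.15,0,0,0,-1],
    [0.092,0,-0.08,0,0,0,-1],
    [0.092,0,-0.01,0,0,0,-1],
    [0.092,0,0.008,0,0,0,-1],
    [0.092,0,0.008,0,0,0,-1],
  ],
)

```text
time_s: 7.98
ee_pos: [0.4581, 0.1809, 0.1267]
eef_rot: [[-0.999, -0.045, -0.002], [-0.045, 0.999, -0.001], [0.002, -0.0, -1.0]]
contact_force: [0.7, 0.9, 0.8]
opening: -0.0
grasp_force: 0.0
```

```bash
python3 - <<'E'
from h import *
im=env.grab_frame("scene")
u=np.array([np.cos(YAW),np.sin(YAW)]);v=np.array([-u[1],u[0]])
def P(cy,th,r,y): 
    a=th-.6;return proj("scene",np.r_[C+v*(cy+y)+u*r*np.sin(a),.097+r*np.cos(a)])
big=cv2.resize(im[130:280,330:480,::-1],None,fx=4,fy=4,interpolation=2)
for cy in(0,-.08):
    pts=np.array([P(cy,0,r,y) for r,y in((.012,-.012),(.065,-.012),(.065,.012),(.012,.012))])
    cv2.polylines(big,[((pts-[330,130])*4).astype(np.int32)],True,(0,0,255))
cv2.imwrite("pics/ov2.png",big)
s=env.sense();print(s["contact_force"],along())
E
```

```text
[-0.26855261  0.4549348  -0.22937005] (np.float64(-0.07417868325492112), np.float64(-0.0005875634610107913), np.float64(0.1280040511424853))
```

View pics/ov2.png

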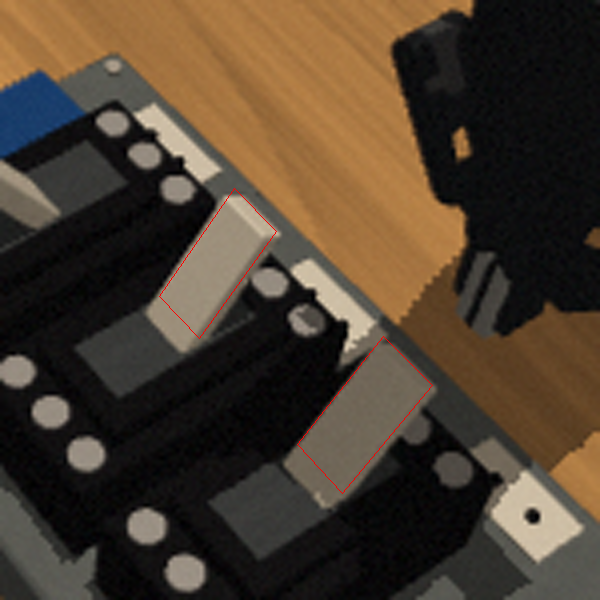

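Lever A (about 370,410) rests on the angle-0 outline, the same as lever C, and the fingers are on its robot side. Now I'll throw it on.

drive_tool(
  commands=[
    [-0.03,0,0,0,0,0,-1],
    [-0.055,0,0,0,0,0,-1],
    [-0.08,0,0,0,0,0,-1],
    [-0.105,0,0,0,0,0,-1],
    [-0.13,0,0,0,0,0,-1],
    [-0.15,0,0,0,0,0,-1],
    [-0.165,0,0,0,0,0,-1],
    [-0.175,0,0,0,0,0,-1],
    [-0.175,0,0,0,0,0,-1],
  ],
)

```text
time_s: 9.15
ee_pos: [0.5545, 0.1857, 0.1353]
eef_rot: [[-0.999, -0.044, 0.019], [-0.044, 0.999, 0.003], [-0.02, 0.002, -1.0]]
contact_force: [4.8, -0.4, 13.7]
opening: -0.005
grasp_force: 6.7
```

drive_tool(
  commands=[
    [-0.005,0,0,0,0,0,-1],
    [-0.005,0,0,0,0,0,-1],
  ],
)

```text
time_s: 9.4
ee_pos: [0.5561, 0.1858, 0.1346]
eef_rot: [[-0.999, -0.044, 0.018], [-0.044, 0.999, 0.003], [-0.018, 0.002, -1.0]]
contact_force: [4.8, 0.1, 13.0]
opening: -0.0
grasp_force: 6.2
```

drive_tool(
  commands=[
    [-0.005,0,0,0,0,0,-1],
    [-0.005,0,0,0,0,0,-1],
  ],
)

```text
time_s: 9.65
ee_pos: [0.5579, 0.1858, 0.1338]
eef_rot: [[-0.999, -0.044, 0.016], [-0.044, 0.999, 0.002], [-0.016, 0.002, -1.0]]
contact_force: [4.3, -0.8, 10.6]
opening: -0.001
grasp_force: 5.5
```

drive_tool(
  commands=[
    [-0.005,0,0,0,0,0,-1],
    [-0.005,0,0,0,0,0,-1],
  ],
)

```text
time_s: 9.9
ee_pos: [0.5597, 0.1859, 0.133]
eef_rot: [[-0.999, -0.044, 0.014], [-0.044, 0.999, 0.002], [-0.014, 0.001, -1.0]]
contact_force: [3.5, 1.1, 9.4]
opening: -0.002
grasp_force: 4.7
```

```bash
cat > look.py <<'E'
from h import *
import sys
im=env.grab_frame("scene")
u=np.array([np.cos(YAW),np.sin(YAW)]);v=np.array([-u[1],u[0]])
def P(cy,th,r,y): 
    a=th-.6;return proj("scene",np.r_[C+v*(cy+y)+u*r*np.sin(a),.097+r*np.cos(a)])
big=cv2.resize(im[130:280,310:460,::-1],None,fx=4,fy=4,interpolation=2)
for cy,th in((0,1.2),(-.08,0),(-.16,1.2)):
    pts=np.array([P(cy,th,r,y) for r,y in((.012,-.012),(.065,-.012),(.065,.012),(.012,.012))])
    cv2.polylines(big,[((pts-[310,130])*4).astype(np.int32)],True,(0,0,255))
cv2.imwrite(sys.argv[1],big)
s=env.sense();print(s["contact_force"],along())
E
python3 look.py pics/ov3.png
```

```text
[3.32876821 0.24171733 8.68572442] (np.float64(0.02667367223189925), np.float64(-0.00028645270608161795), np.float64(0.1330517489000804))
```

View pics/ov3.png

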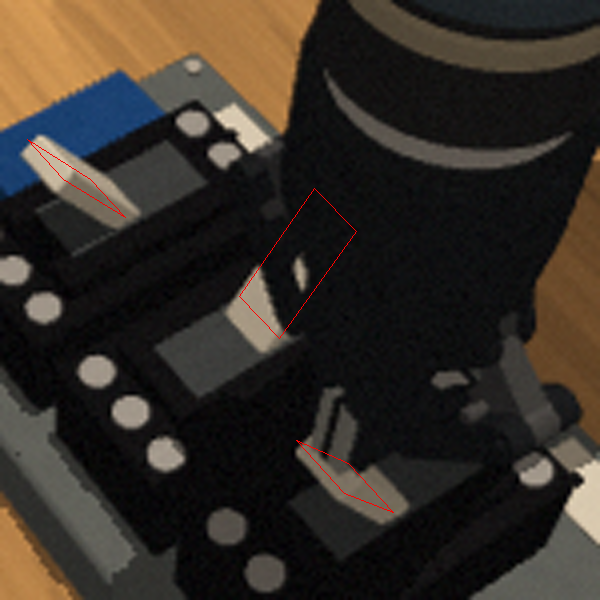

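Lever A now leans away from the robot like lever B, with the same offset from its overlay, and the fingers press it against the stop. That was my last picture, so I'll retreat and check with mask numbers.

drive_tool(
  commands=[
    [0.01,0,-0.01,0,0,0,-1],
    [0.02,0,-0.04,0,0,0,-1],
    [0.03,0,-0.1,0,0,0,-1],
    [0.04,0,-0.18,0,0,0,-1],
    [0.16,0,-0.25,0,0,0,-1],
    [0.28,0,-0.3,0,0,0,-1],
    [0.35,0,-0.3,0,0,0,-1],
    [0.35,0,-0.3,0,0,0,-1],
    [0.35,0,-0.3,0,0,0,-1],
  ],
)

```text
time_s: 11.08
ee_pos: [0.3789, 0.1775, 0.2776]
eef_rot: [[-0.999, -0.045, 0.001], [-0.045, 0.999, 0.0], [-0.001, -0.0, -1.0]]
contact_force: [0.6, -0.3, 0.3]
opening: -0.002
grasp_force: 0.0
```

```bash
cat > chk.py <<'E'
from h import *
u=np.array([np.cos(YAW),np.sin(YAW)]);v=np.array([-u[1],u[0]])
def corners(cam,cy,th):
    a=th-.6;e=np.array([np.sin(a),np.cos(a)]);n=np.array([np.cos(a),-np.sin(a)])
    return np.array([proj(cam,np.r_[C+v*(cy+y)+u*q[0],.097+q[1]]) for r in(.012,.065) for t in(-.006,.006) for y in(-.012,.012) for q in[r*e+t*n]],np.float32)
for cam in("top","scene"):
    env.grab_frame(cam)
    ms=[m for m in env.masks_of(cam,"lever_a") if m["conf"]>.3]
    print(cam,len(ms))
    for n,cy in(("A",0),("C",-.08),("B",-.16)):
        best=[]
        for th in np.arange(0,1.21,.05):
            M=np.zeros((400,640),np.uint8);cv2.fillConvexPoly(M,cv2.convexHull(corners(cam,cy,th)).astype(np.int32),1)
            for m in ms: best.append(((M&m["mask"]).sum()/(M|m["mask"]).sum(),round(th,2),round(m["conf"],2)))
        print(n,[tuple(map(float,b)) for b in sorted(best)[::-1][:4]])
s=env.sense();print(s["time_s"],s["contact_force"],along())
E
python3 chk.py
```

```text
top 3
A [(0.7862714508580343, 1.1, 0.89), (0.7658610271903323, 1.15, 0.89), (0.7377777777777778, 1.2, 0.89), (0.7335423197492164, 1.05, 0.89)]
C [(0.8023255813953488, 0.05, 0.73), (0.7514563106796116, 0.1, 0.73), (0.7504520795660036, 0.0, 0.73), (0.6807692307692308, 0.15, 0.73)]
B [(0.7946577629382304, 1.15, 0.89), (0.7915254237288135, 1.1, 0.89), (0.7727272727272727, 1.2, 0.89), (0.7622259696458684, 1.05, 0.89)]
scene 3
A [(0.7451523545706371, 1.15, 0.82), (0.6650485436893204, 1.2, 0.82), (0.6343490304709142, 1.1, 0.82), (0.48214285714285715, 1.05, 0.82)]
C [(0.8224687933425797, 0.05, 0.92), (0.8166894664842681, 0.1, 0.92), (0.8052126200274349, 0.0, 0.92), (0.7618403247631935, 0.15, 0.92)]
B [(0.8230563002680965, 1.2, 0.79), (0.7030456852791879, 1.15, 0.79), (0.5443645083932853, 1.1, 0.79), (0.39325842696629215, 1.05, 0.79)]
11.275 [ 0.24681396  0.01182929 -0.53340654] (np.float64(-0.15409389963831266), np.float64(-0.0007215493886385486), np.float64(0.2767435125960959))
```

```bash
python3 -c "
from rig import env
print(env.finish_job())"
```

```text
the job is handed in; nothing more can be done
None
```

I pushed the tripped breaker fully off, let it rest, then threw it fully on and handed the job in at about 11.3 s of the 32 s allowed. By the camera check its lever is at about 1.1–1.15 rad, and the other two still stand at on (about 1.15–1.2) and off (about 0.05); the hand-in returned no verdict.

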